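# Loosen, load and run the paint mixer

## Robot

A 6-joint arm with a two-finger parallel gripper is mounted at the origin on the work surface. World frame = base frame: x ahead of the robot, y to its left, z up, the work surface at z = 0. Lengths are in m, angles in rad, forces in N, time in s.
With the tool pointing down it reaches from about 0.325 to 0.925 m from the base axis. Payload 3.1 kg.
Tool frame: the origin (TCP) lies on the front face of the gripper's body, between the roots of the fingers; the fingertips stand ahead of it and the grasp point (between the pads) lies 54 mm ahead of it (r.tip_extent is the z of the fingertips in the tool frame, in m); z points along the fingers, y is the line along which they close (so a half turn about z gives the same grasp; the last joint's range is limited). The gripper opens to 85 mm and grips with 20 to 120 N. Pads are 22 mm wide; open, the fingers measure 114 mm over their backs; the gripper's body (76 mm by 85 mm) begins 54 mm behind the grasp point. The pads swing forward as they close: fully open they stand 13 mm farther back than shut.
Start: joints at [1.168, 0.217, 1.613, -0, 1.311, -0.112], TCP at [0.179, 0.599, 0.304] pointing down, gripper open.
Joint ranges: [-2.75, 2.75], [-0.78, 2.1], [0.31, 2.55], [-1.13, 4.27], [0.13, 2.63], [-2.58, 2.58]. Speed limits (rad/s): [2.79, 2.79, 3.14, 3.14, 3.14, 3.14].

## Interface

Orientations are given as a 3x3 rotation matrix whose columns are the frame's x, y, z axes.
In Python, from rig import r gives the robot as it stands. The module is installed in compiled form; this text tells all that it offers.
- The arm moves only by the shell command python3 -m pendant 'ROWS' [OPENING]. ROWS is JSON, a list of rows, each an object of numbers: "tx", "ty", "tz": the shift along the tool's x, y, z in cm; "wx", "wy", "wz": the turn, a rotation vector about the tool's x, y, z in degrees. A call has 1 to 10 rows; each row shifts and turns the commanded pose from where the row before left it, along the tool's axes as they then stand; what a row does not reach is not made up. A row lasts 1/10 s, in which the tool goes at most 50 mm and 8.59 degrees, less where a joint would pass 70% of its speed; a pose out of reach is approached as far as the arm can. A call with a gripper value outside its range is refused whole. OPENING is the opening, from 0 (shut) to 1 (fully open), set as the call begins (- or left out, the last holds). The fingers move at their own pace and stop on an object; the grip force is fixed at half the most. Time passes only in rows, so rows that do not move let the fingers close. It gives the time, the measured TCP pose, the force, the opening and the grip force at its end, in the units of the state.
- r.sense(): the state, without advancing time (a new reading comes with each control period).
- r.camera(name): name is "scene" or "top" or "wrist"; returns a dict with "image" (420x560x3 uint8, red, green, blue), "fx", "fy", "cx", "cy" (pixels), "R" (3x3) and "t" (3): a world point X has camera coordinates R X + t. Camera axes: x right, y down, z forward; pixel columns grow to the right and rows downward; lengths in m; the calibration is good to about 2 mm. A picture is of the moment at which its call begins. There is no depth.
- r.hand_in(): hands the job in; it is judged then, once.
Trained networks look in the newest picture that a camera, given by its name, has taken for a name from the list of things; names that differ only in an ending like _2 or _b are one class to them, and where a whole thing is asked for, a point or a joint stands for the part that bears it (a point fixed in the world has none). Each returns a list of dicts, best first, with "confidence" (0 to 1); they miss things now and then, are a little off and sometimes report something else, mostly with a low value. They report only what shows in the picture. A call takes as long as a camera call. They do not tell look-alikes from the thing itself.
- r.look_for(query, camera): "uv" ([column, row] in pixels, amid what is visible of it).
- r.cut_out(query, camera): "region" (420x560 bool, what is visible of it) and "uv" ([column, row] in pixels, amid what is visible of it).
- r.pinpoint(query, camera): "uv" ([column, row] in pixels: a listed point, or the origin of a listed thing).
The state is a dict: "time": time; "qpos": joint angles; "dq": joint speeds; "joint_torque": joint torques, N m; "tool_pos": TCP position; "orientation": TCP orientation; "wrist_force": force on the tool from outside, world axes, zero at the start; "torque": the same for the moment, N m; "width": finger opening in m; "gripper_force": force on a finger pad.
Only numpy, scipy, OpenCV 4.12 (cv2) and the standard library are available. Lean on these libraries where they do the work, as an engineer would, in place of code of your own. Each camera call takes 0.05 s, during which the arm holds its last target. There are 200 camera calls.

## Task

Pick up the tall paint bottle, tip it to about 40 degrees and hold it there a moment to loosen the settled paint (never past 60), then bring it level and seat it upright in the cup of the mixer and let go of it. Then take the stylus from its wooden block, reach its thin tip down through the small round access hole in the mixer's top and press the recessed run button all the way down; the program finishes while the gripper still holds the stylus and keeps the button pressed. Leave the squat jar, the small dropper bottle and the sanding block where they are.

Things in the scene. Friction and masses are not known exactly. Their poses are not given: they have to be found in the camera images.
- bottle: The paint bottle: round upright grey body 34 mm diameter and 66 mm high with a white paper band, sloping shoulder to 70 mm, then a black cap 23 mm diameter up to 84 mm in all; the tallest of the three containers standing loose on the green mat, which may be in any of three places. About 60 to 130 g. Origin: centre of its underside; z up through the cap.
- mixer: The paint mixer, a fixed grey box 120 mm (its x) by 210 mm (its y) and 60 mm high, turned up to 0.4 rad; its top is flat. Its top has two round openings: the cup (40 mm across, on its +y half) and the access hole (13 mm across, on its -y half). Origin: centre of its underside.
- cup_floor (a point): Centre of the floor of the mixer's cup. The cup is a round well 40 mm in diameter and 22 mm deep, open upwards; its floor is 38 mm above the table, at (0, +55, 38) mm in the mixer's frame. The bottle stands in it with 3 mm play all round.
- access_hole (a point): Centre of the mouth of the access hole, in the mixer's top face 60 mm above the table, at (0, -55, 60) mm in the mixer's frame. A vertical round hole 13 mm in diameter; the run button lies 13 mm below the mouth inside it.
- button_top (a point): Centre of the run button's flat top (white, 11 mm diameter), in the access hole, 13 mm below the mouth when released; moves straight down when pressed.
- run_button (a joint): Travel of the run button in m: 0 released, 0.005 fully down (hard stop). Springs back: about 1 N to start it, about 4 N at the bottom.
- stylus: The stylus: a round aluminium handle 14 mm diameter and 85 mm long (from 60 to 145 mm above the tip) with a bare steel shaft 6 mm diameter and 60 mm long below it. 45 g, loose. Stands upright, tip down, in the wooden block, the handle's shoulder resting on the block's top and the shaft in its hole. Origin: centre of the tip's flat end; z points from the tip up along the handle.
- stylus_tip (a point): Centre of the flat end of the stylus's steel shaft (same point as the stylus's origin).
- stand: The stylus's wooden block, fixed, 60 x 60 mm and 66 mm high, with an 8 mm round vertical hole right through its middle. Origin: centre of its underside.
- squat_jar: Bystander: loose squat jar 48 mm diameter, 42 mm high. Origin: centre of its underside.
- dropper: Bystander: loose small black dropper bottle, 25 mm diameter and 72 mm high with a long thin nozzle. Origin: centre of its underside.
- sanding_block: Bystander: loose cork sanding block 70 x 40 x 22 mm lying flat. Origin: centre of its underside.
Things that resemble listed ones, but are neither listed nor needed, are in the scene too. Of the things shaped like the mixer, the grey one is meant.

How it is judged:
On the way, in this order (a step that is already met when the one before it is completed fails the run):
1. the bottle is held by the gripper clear of the table, tipped to 40 degrees (within 7) (angle between bottle's own z axis and vertical between 0.576 and 0.82 rad and height (world z) of bottle above 0.02 m and contact force between the fingers and bottle above 0.5 N), for 0.3 s.
2. the bottle stands level on the floor of the mixer's cup, let go (horizontal distance between bottle and cup_floor below 0.006 m and z of bottle in the frame of mixer between 0.034 and 0.042 m and angle between bottle's own z axis and vertical below 0.1 rad and contact force between the fingers and bottle below 0.2 N and linear speed of bottle below 0.03 m/s), for 0.3 s.
At the end, for the whole second after the job is handed in: Bottle on the cup floor (6 mm sideways, 4 mm in height, 6 degrees), not touched by the fingers; the gripper holds the stylus within 11 degrees of upright, its tip in the access hole pushing over 1.5 N, the button at least 4 of its 5 mm down; all through the last second (all of step 2 and value of joint run_button above 0.004 m and contact force between stylus and mixer above 1.5 N and contact force between the fingers and stylus above 1 N and horizontal distance between stylus_tip and access_hole below 0.006 m and z of stylus_tip in the frame of mixer below 0.046 m and angle between stylus's own z axis and vertical below 0.2 rad); the arm keeps its last pose, push and grip.
It fails at once if the bottle is tipped past 60 degrees (angle between bottle's own z axis and vertical above 1.05 rad).
It fails at once if the squat jar is moved more than 20 mm (distance of squat_jar from where it was at the start of the episode above 0.02 m).
It fails at once if the dropper bottle is moved more than 20 mm (distance of dropper from where it was at the start of the episode above 0.02 m).
It fails at once if the sanding block is moved more than 20 mm (distance of sanding_block from where it was at the start of the episode above 0.02 m).
It also fails if it takes over 58 s, if anything falls off the work surface, if the arm or the gripper's body presses on something with over 40 N, if the wrist force passes 120 N, or if a joint passes its speed limit or range.

## Working session

There is one attempt and no reset: what is moved stays moved. The work goes in short steps, Python scripts to look and compute and a shell command to move; the robot and the scene stay as the last step left them, time stands still between calls to the robot, and variables do not carry over. Pictures are saved under pics/ and viewed, at most 10 in all, crops included, and the job is handed in when it is done.

```bash
mkdir -p pics
cat > h.py <<'E'
import numpy as np, cv2
from rig import r
def P(c): return np.array(c["R"]),np.array(c["t"])
def ray(c,uv):
    R,t=P(c); d=R.T@np.array([(uv[0]-c["cx"])/c["fx"],(uv[1]-c["cy"])/c["fy"],1.]); return -R.T@t,d/np.linalg.norm(d)
def at_z(c,uv,z):
    o,d=ray(c,uv); return o+d*(z-o[2])/d[2]
def tri(rays):
    A=np.zeros((3,3));b=np.zeros(3)
    for o,d in rays:
        M=np.eye(3)-np.outer(d,d);A+=M;b+=M@o
    X=np.linalg.solve(A,b); return X,[np.linalg.norm((np.eye(3)-np.outer(d,d))@(X-o)) for o,d in rays]
def proj(c,X):
    R,t=P(c); q=R@np.array(X)+t; return np.array([c["fx"]*q[0]/q[2]+c["cx"],c["fy"]*q[1]/q[2]+c["cy"]])
E
python3 - <<'E'
from h import *
np.set_printoptions(precision=3,suppress=True)
cs={}
for n in("top","scene"):
    c=r.camera(n);cs[n]=c
    cv2.imwrite(f"pics/{n}0.png",cv2.cvtColor(c["image"],cv2.COLOR_RGB2BGR))
    print(n,-P(c)[0].T@P(c)[1],c["fx"])
    for q in("bottle","mixer","cup_floor","access_hole","stylus","stand","squat_jar","dropper","sanding_block"):
        print(n,q,[(np.round(d["uv"]).tolist(),round(d["confidence"],2)) for d in r.pinpoint(q,n)][:4])
s=r.sense();print(s["orientation"],s["time"],s["width"],r.tip_extent)
E
```

```text
top [ 0.31  -0.023  0.947] 386.83612928381024
top bottle [([186.0, 134.0], 0.77), ([198.0, 194.0], 0.27)]
top mixer [([434.0, 297.0], 0.94), ([338.0, 157.0], 0.77), ([328.0, 250.0], 0.67), ([364.0, 148.0], 0.3)]
top cup_floor [([316.0, 151.0], 0.83), ([305.0, 243.0], 0.76), ([413.0, 304.0], 0.55)]
top access_hole [([468.0, 299.0], 0.95), ([353.0, 249.0], 0.68), ([363.0, 148.0], 0.62)]
top stylus [([424.0, 204.0], 0.51), ([412.0, 149.0], 0.17)]
top stand [([424.0, 200.0], 0.94)]
top squat_jar [([197.0, 194.0], 0.91)]
top dropper [([140.0, 208.0], 0.49)]
top sanding_block [([413.0, 153.0], 0.85)]
scene [0.967 0.615 0.617] 407.0826628842393
scene bottle [([303.0, 334.0], 0.68)]
scene mixer [([290.0, 207.0], 0.7), ([259.0, 164.0], 0.66), ([212.0, 236.0], 0.56)]
scene cup_floor [([271.0, 162.0], 0.9), ([300.0, 205.0], 0.85), ([220.0, 236.0], 0.74)]
scene access_hole [([272.0, 184.0], 0.93), ([198.0, 210.0], 0.82), ([247.0, 142.0], 0.65)]
scene stylus []
scene stand [([201.0, 189.0], 0.93)]
scene squat_jar [([342.0, 289.0], 0.77)]
scene dropper [([400.0, 313.0], 0.81)]
scene sanding_block [([165.0, 211.0], 0.48)]
[[-0.958  0.287  0.   ]
 [ 0.287  0.958 -0.   ]
 [-0.    -0.    -1.   ]] 1.0 0.08544775529316183 0.0726
```

```bash
ls pics
```

```text
scene0.png
top0.png
```

View pics/top0.png

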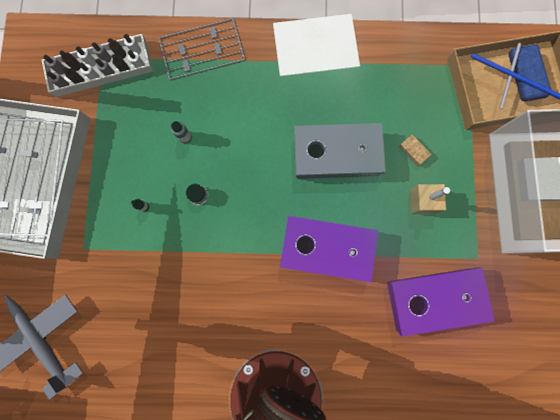

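View pics/scene0.png

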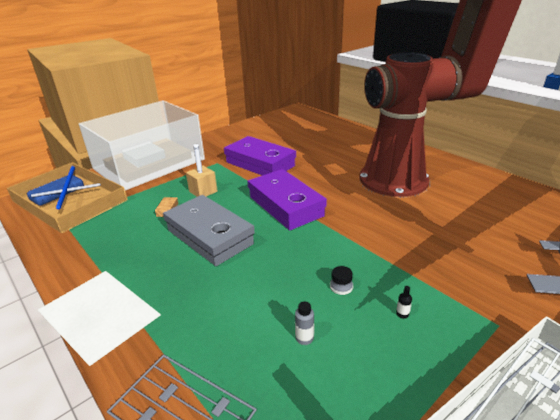

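Top view: the bottle is the tall grey body with a black cap at (180,131). It could be confused with the squat jar (196,194) or the dropper (140,205). The grey mixer is at (339,150), with its cup at (316,150) and hole at (362,148); its purple look-alikes are at (330,248) and (441,300). The stylus and block are at (430,198). In the scene view the bottle is at (304,325), the grey cup at (221,229), the hole at (195,211), and the stylus at (198,160).

Run:
```python
from h import *
np.set_printoptions(precision=4,suppress=True)
T=r.camera("top");S=r.camera("scene")
def near(q,n,uv,f):
    L=f(q,n); L=[d for d in L if np.hypot(*(np.array(d["uv"])-uv))<25]
    return np.array(L[0]["uv"]) if L else None
W={}
for q,a,b in(("bottle",(186,134),(303,334)),("cup_floor",(316,151),(220,236)),("access_hole",(363,148),(198,210)),("stand",(424,200),(201,189)),("mixer",(338,155),(212,236)),("squat_jar",(197,194),(342,289)),("dropper",(140,208),(400,313)),("sanding_block",(413,153),(165,211))):
    u=near(q,"top",a,r.pinpoint);v=near(q,"scene",b,r.pinpoint)
    if u is None or v is None: print(q,u,v);continue
    X,e=tri([ray(T,u),ray(S,v)]);W[q]=X;print(q,X,np.array(e),np.hypot(*X[:2]))
# bottle cap from cutout extents: farthest mask row
for q,a,c,n in(("bottle",(182,130),T,"top"),("bottle",(303,325),S,"scene")):
    L=[d for d in r.cut_out(q,n) if np.hypot(*(np.array(d["uv"])-a))<25]
    if L:
        ys,xs=np.nonzero(L[0]["region"]);print(n,xs.min(),xs.max(),ys.min(),ys.max(),L[0]["confidence"])
b=W["bottle"].copy()
for z in(0,.084):
    print("proj",z,proj(T,[b[0],b[1],z]),proj(S,[b[0],b[1],z]))
img=cv2.cvtColor(S["image"],cv2.COLOR_RGB2BGR)[270:360,270:430];a=cv2.resize(img,None,fx=3.5,fy=3.5)
img=cv2.cvtColor(T["image"],cv2.COLOR_RGB2BGR)[100:220,120:220];b=cv2.resize(img,(262,315))
cv2.imwrite("pics/crop1.png",np.hstack([a[:, :530],b]))
```

```text
bottle [0.6224 0.2429 0.0082] [0.0038 0.0038] 0.6681452113175784
cup_floor [ 0.5819 -0.0826  0.0326] [0.0062 0.0062] 0.5877530605187148
access_hole [ 0.5815 -0.1824  0.0721] [0.002 0.002] 0.6094521088581589
stand [ 0.4662 -0.3528 -0.0039] [0.0043 0.0043] 0.5846186468154106
mixer [ 0.5797 -0.1325  0.007 ] [0.0031 0.0031] 0.5946185778713071
squat_jar [0.4713 0.2113 0.0026] [0.0016 0.0016] 0.5165201373890216
dropper [0.4406 0.3369 0.0009] [0.0018 0.0018] 0.5546439479345133
sanding_block [ 0.6007 -0.3274  0.0053] [0.005 0.005] 0.684100599943826
top 171 190 121 142 0.77
scene 294 314 302 344 0.97
proj 0 [188.4107 135.8698] [300.6662 337.4345]
proj 0.084 [179.0233 124.1879] [300.2917 305.4446]
```

View pics/crop1.png

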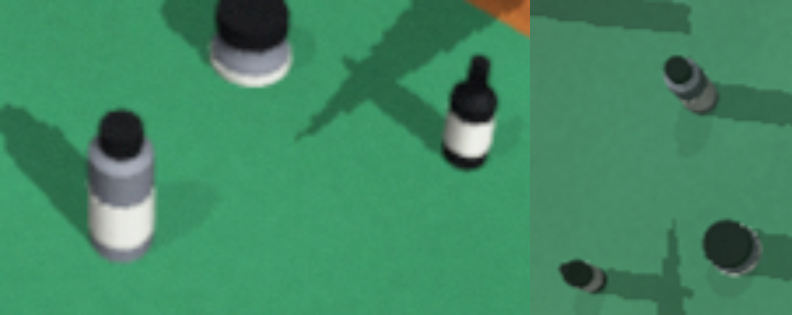

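The crop confirms the choice: tall grey body, white band, black cap. The jar is squat and the dropper has a nozzle. Moving over it.

```bash
python3 -m pendant '[{"tx":-3.7,"ty":-1.6},{"tx":-3.7,"ty":-1.6},{"tx":-3.7,"ty":-1.6},{"tx":-3.7,"ty":-1.6},{"tx":-3.7,"ty":-1.6},{"tx":-3.7,"ty":-1.6},{"tx":-3.7,"ty":-1.6}]' 1; python3 -m pendant '[{"tx":-3.7,"ty":-1.6},{"tx":-3.7,"ty":-1.6},{"tx":-3.7,"ty":-1.6},{"tx":-3.7,"ty":-1.6},{"tx":-3.7,"ty":-1.5},{"tx":-3.7,"ty":-1.5},{"tx":-3,"ty":-1.5},{}]'
python3 - <<'E'
from h import *
np.set_printoptions(precision=4,suppress=True)
c=r.camera("wrist");s=r.sense();R=np.array(s["orientation"]);p=np.array(s["tool_pos"])
print("cam in tool",R.T@(-P(c)[0].T@P(c)[1]-p),"view axis in tool",R.T@P(c)[0][2],c["fx"],c["cx"],c["cy"])
print([(d["uv"],d["confidence"],at_z(c,d["uv"],0)) for d in r.pinpoint("bottle","wrist")])
for d in r.cut_out("bottle","wrist"):
    ys,xs=np.nonzero(d["region"]);print(d["confidence"],d["uv"],xs.min(),xs.max(),ys.min(),ys.max())
cv2.imwrite("pics/w1.png",cv2.cvtColor(c["image"],cv2.COLOR_RGB2BGR))
E
```

```text
cam in tool [ 0.082   0.0001 -0.07  ] view axis in tool [-0.3222 -0.001   0.9467] 301.02838886847206 278.1411933488254 206.31735997658453
[]schema error: expected keys tx, ty, tz, wx, wy, wz
schema error: expected keys tx, ty, tz, wx, wy, wz
```

View pics/w1.png

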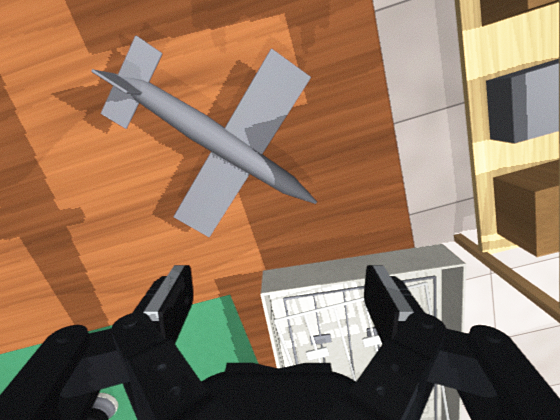

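The wrist view shows the toy plane, and the mat begins at lower left. The rows need all six keys.

```bash
python3 -m pendant '[{"tx":-3.7,"ty":-1.6,"tz":0,"wx":0,"wy":0,"wz":0},{"tx":-3.7,"ty":-1.6,"tz":0,"wx":0,"wy":0,"wz":0},{"tx":-3.7,"ty":-1.6,"tz":0,"wx":0,"wy":0,"wz":0},{"tx":-3.7,"ty":-1.6,"tz":0,"wx":0,"wy":0,"wz":0},{"tx":-3.7,"ty":-1.6,"tz":0,"wx":0,"wy":0,"wz":0},{"tx":-3.7,"ty":-1.6,"tz":0,"wx":0,"wy":0,"wz":0},{"tx":-3.7,"ty":-1.6,"tz":0,"wx":0,"wy":0,"wz":0}]' 1; python3 -m pendant '[{"tx":-3.7,"ty":-1.6,"tz":0,"wx":0,"wy":0,"wz":0},{"tx":-3.7,"ty":-1.6,"tz":0,"wx":0,"wy":0,"wz":0},{"tx":-3.7,"ty":-1.6,"tz":0,"wx":0,"wy":0,"wz":0},{"tx":-3.7,"ty":-1.6,"tz":0,"wx":0,"wy":0,"wz":0},{"tx":-3.7,"ty":-1.5,"tz":0,"wx":0,"wy":0,"wz":0},{"tx":-3.7,"ty":-1.5,"tz":0,"wx":0,"wy":0,"wz":0},{"tx":-3,"ty":-1.5,"tz":0,"wx":0,"wy":0,"wz":0},{"tx":0,"ty":0,"tz":0,"wx":0,"wy":0,"wz":0}]'
cat > look.py <<'E'
from h import *
import sys
np.set_printoptions(precision=4,suppress=True)
c=r.camera("wrist");s=r.sense();p=np.array(s["tool_pos"]);R=np.array(s["orientation"])
print("t",s["time"],"tcp",p,"R",R.ravel(),"w",s["width"])
if len(sys.argv)>2: cv2.imwrite(sys.argv[2],cv2.cvtColor(c["image"],cv2.COLOR_RGB2BGR))
for a in sys.argv[1].split(","):
    q,z=a.split(":")
    for d in r.pinpoint(q,"wrist")[:3]:
        X=at_z(c,d["uv"],float(z));print(q,"pin",np.round(d["uv"],1),round(d["confidence"],2),"at z",X,"dtool",R.T@(X-p))
    for d in r.cut_out(q,"wrist")[:2]:
        ys,xs=np.nonzero(d["region"]);print(q,"cut",round(d["confidence"],2),np.round(d["uv"],1),xs.min(),xs.max(),ys.min(),ys.max(),len(xs))
E
python3 look.py bottle:0 pics/w2.png
```

```text
time: 2.85
tool_pos: [0.3963, 0.4161, 0.3041]
orientation: [[-0.958, 0.287, 0.0], [0.287, 0.958, 0.0], [-0.0, 0.001, -1.0]]
wrist_force: [1.0, 0.6, 0.0]
width: 0.0858
gripper_force: 0.0
time: 3.65
tool_pos: [0.6083, 0.2372, 0.3038]
orientation: [[-0.957, 0.291, 0.002], [0.291, 0.957, -0.001], [-0.002, -0.001, -1.0]]
wrist_force: [0.6, 0.9, -0.1]
width: 0.0853
gripper_force: 0.0
t 3.7 tcp [0.6067 0.2388 0.3037] R [-0.957   0.2899 -0.0001  0.2899  0.957  -0.0001  0.0001 -0.0001 -1.    ] w 0.08525343755259827
bottle pin [291.2 180.8] 0.73 at z [0.6241 0.2493 0.    ] dtool [-0.0136  0.0151  0.3037]
bottle cut 0.65 [289.6 185.7] 277 307 166 208 1051
```

View pics/w2.png

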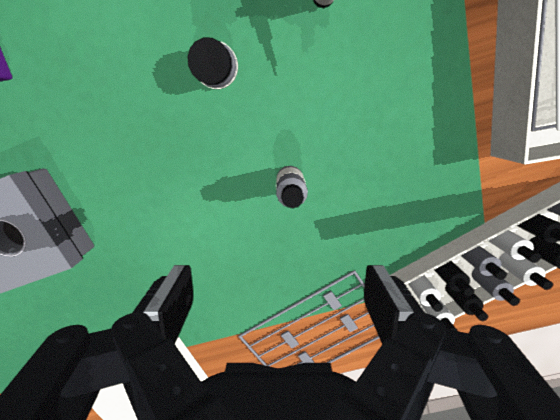

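Wrist view: bottle cap at (292,195), underside near (290,178), jar at (212,62). It's the right bottle, almost below the gripper. I'll triangulate the cap from all three cameras.

Run:
```python
from h import *
np.set_printoptions(precision=4,suppress=True)
s=r.sense();p=np.array(s["tool_pos"]);R=np.array(s["orientation"]);rs=[]
for n,a in(("wrist",(290,186)),("top",(181,131)),("scene",(303,325))):
    c=r.camera(n);x,y=a;v=c["image"].max(2).astype(int)
    m=np.zeros_like(v,bool);m[y-28:y+28,x-18:x+18]=True;m&=v<50
    k,l,st,ce=cv2.connectedComponentsWithStats(m.astype(np.uint8));i=1+st[1:,4].argmax();print(n,ce[i],st[i]);rs.append(ray(c,ce[i]))
    X=at_z(c,ce[i],.08);print("  at z .08",X,"dtool",R.T@(X-p))
for S in([0,1],[0,2],[1,2],[0,1,2]): X,e=tri([rs[i] for i in S]);print(S,X,np.array(e),"dtool",R.T@(X-p))
```

```text
wrist [289.0744 200.2667] [279 189  21  23 390]
  at z .08 [0.6189 0.248  0.08  ] dtool [-0.0114  0.011   0.2236]
top [174.0427 106.0085] [163 103  21  10 117]
  at z .08 [0.6682 0.2588 0.08  ] dtool [-0.0556  0.0355  0.2236]
scene [304.1022 308.1168] [298 302  13  13 137]
  at z .08 [0.6193 0.2492 0.08  ] dtool [-0.0115  0.0123  0.2236]
[0, 1] [0.6248 0.2453 0.1306] [0.0215 0.0215] dtool [-0.0178  0.0101  0.173 ]
[0, 2] [0.6189 0.2483 0.0792] [0.0004 0.0004] dtool [-0.0114  0.0113  0.2244]
[1, 2] [0.6468 0.2588 0.1089] [0.0134 0.0134] dtool [-0.035   0.0294  0.1946]
[0, 1, 2] [0.6338 0.253  0.0992] [0.0205 0.0247 0.0088] dtool [-0.0243  0.0201  0.2044]
```

Wrist and scene agree: cap at (0.619, 0.248), height about 0.08, matching 84 mm. Centring and descending to TCP z ≈ 0.10.

```bash
python3 -m pendant '[{"tx":-1.1,"ty":1.1,"tz":0,"wx":0,"wy":0,"wz":0},{"tx":0,"ty":0,"tz":4,"wx":0,"wy":0,"wz":0},{"tx":0,"ty":0,"tz":4,"wx":0,"wy":0,"wz":0},{"tx":0,"ty":0,"tz":0,"wx":0,"wy":0,"wz":0},{"tx":0,"ty":0,"tz":0,"wx":0,"wy":0,"wz":0}]'
python3 - <<'E'
from h import *
np.set_printoptions(precision=4,suppress=True)
s=r.sense();p=np.array(s["tool_pos"]);R=np.array(s["orientation"]);print(p)
c=r.camera("wrist");v=c["image"].max(2)
u,w=proj(c,[.619,.248,.084]).astype(int)
m=np.zeros(v.shape,bool);m[w-35:w+35,u-30:u+30]=True;m&=v<50
k,l,st,ce=cv2.connectedComponentsWithStats(m.astype(np.uint8));i=1+st[1:,4].argmax();print((u,w),ce[i],st[i])
X=at_z(c,ce[i],.08);print(X,R.T@(X-p))
for d in r.pinpoint("bottle","wrist")[:1]: X=at_z(c,d["uv"],0);print(d["uv"],X,R.T@(X-p))
E
```

```text
time: 4.45
tool_pos: [0.6179, 0.2485, 0.2233]
orientation: [[-0.958, 0.286, -0.002], [0.286, 0.958, -0.001], [0.002, -0.001, -1.0]]
wrist_force: [0.2, -0.4, 0.5]
width: 0.0854
gripper_force: 0.0
[0.6179 0.2485 0.2233]
(np.int64(278), np.int64(221)) [278.6798 219.545 ] [264 204  30  32 734]
[0.6188 0.2484 0.08  ] [-0.0012  0.0003  0.1433]
```

```bash
python3 -m pendant '[{"tx":-0.1,"ty":0,"tz":3,"wx":0,"wy":0,"wz":0},{"tx":0,"ty":0,"tz":3,"wx":0,"wy":0,"wz":0},{"tx":0,"ty":0,"tz":3,"wx":0,"wy":0,"wz":0},{"tx":0,"ty":0,"tz":2.3,"wx":0,"wy":0,"wz":0},{"tx":0,"ty":0,"tz":1,"wx":0,"wy":0,"wz":0},{"tx":0,"ty":0,"tz":0,"wx":0,"wy":0,"wz":0},{"tx":0,"ty":0,"tz":0,"wx":0,"wy":0,"wz":0}]'; python3 -m pendant '[{"tx":0,"ty":0,"tz":0,"wx":0,"wy":0,"wz":0},{"tx":0,"ty":0,"tz":0,"wx":0,"wy":0,"wz":0},{"tx":0,"ty":0,"tz":0,"wx":0,"wy":0,"wz":0},{"tx":0,"ty":0,"tz":0,"wx":0,"wy":0,"wz":0},{"tx":0,"ty":0,"tz":0,"wx":0,"wy":0,"wz":0},{"tx":0,"ty":0,"tz":0,"wx":0,"wy":0,"wz":0},{"tx":0,"ty":0,"tz":0,"wx":0,"wy":0,"wz":0},{"tx":0,"ty":0,"tz":0,"wx":0,"wy":0,"wz":0}]' 0
```

```text
time: 5.25
tool_pos: [0.6216, 0.2482, 0.1034]
orientation: [[-0.958, 0.287, 0.004], [0.287, 0.958, 0.001], [-0.003, 0.002, -1.0]]
wrist_force: [-0.3, 0.3, 0.3]
width: 0.0853
gripper_force: 0.0
time: 6.05
tool_pos: [0.6207, 0.2479, 0.1019]
orientation: [[-0.958, 0.287, 0.002], [0.287, 0.958, 0.0], [-0.001, 0.001, -1.0]]
wrist_force: [-0.2, 0.1, 5.4]
width: 0.0328
gripper_force: 60.0
```

Gripped at 32.8 mm. Lifting straight up and checking the bottle came along.

```bash
python3 -m pendant '[{"tx":0,"ty":0,"tz":-1,"wx":0,"wy":0,"wz":0},{"tx":0,"ty":0,"tz":-2,"wx":0,"wy":0,"wz":0},{"tx":0,"ty":0,"tz":-3,"wx":0,"wy":0,"wz":0},{"tx":0,"ty":0,"tz":-3,"wx":0,"wy":0,"wz":0},{"tx":0,"ty":0,"tz":-3,"wx":0,"wy":0,"wz":0},{"tx":0,"ty":0,"tz":-2,"wx":0,"wy":0,"wz":0},{"tx":0,"ty":0,"tz":0,"wx":0,"wy":0,"wz":0}]'; python3 -m pendant '[{"tx":0,"ty":0,"tz":0,"wx":6,"wy":0,"wz":0},{"tx":0,"ty":0,"tz":0,"wx":7,"wy":0,"wz":0},{"tx":0,"ty":0,"tz":0,"wx":7,"wy":0,"wz":0},{"tx":0,"ty":0,"tz":0,"wx":7,"wy":0,"wz":0},{"tx":0,"ty":0,"tz":0,"wx":7,"wy":0,"wz":0},{"tx":0,"ty":0,"tz":0,"wx":6,"wy":0,"wz":0}]';python3 -m pendant '[{"tx":0,"ty":0,"tz":0,"wx":0,"wy":0,"wz":0},{"tx":0,"ty":0,"tz":0,"wx":0,"wy":0,"wz":0},{"tx":0,"ty":0,"tz":0,"wx":0,"wy":0,"wz":0},{"tx":0,"ty":0,"tz":0,"wx":0,"wy":0,"wz":0},{"tx":0,"ty":0,"tz":0,"wx":0,"wy":0,"wz":0},{"tx":0,"ty":0,"tz":0,"wx":0,"wy":0,"wz":0}]'
python3 - <<'E'
from h import *
S=r.camera("scene");W=r.camera("wrist")
a=cv2.cvtColor(S["image"],cv2.COLOR_RGB2BGR)[120:400,180:460];b=cv2.cvtColor(W["image"],cv2.COLOR_RGB2BGR)[160:420,120:440]
cv2.imwrite("pics/tilt.png",np.hstack([cv2.resize(a,(390,390)),cv2.resize(b,(400,390))]))
E
```

```text
time: 6.75
tool_pos: [0.6217, 0.2481, 0.245]
orientation: [[-0.958, 0.287, 0.007], [0.287, 0.958, 0.002], [-0.006, 0.004, -1.0]]
wrist_force: [0.6, 0.5, -0.8]
width: 0.0323
gripper_force: 59.6
time: 7.35
tool_pos: [0.6191, 0.2477, 0.2383]
orientation: [[-0.958, 0.216, -0.187], [0.286, 0.731, -0.62], [0.003, -0.648, -0.762]]
wrist_force: [0.6, 1.0, -0.9]
width: 0.0326
gripper_force: 59.7
time: 7.95
tool_pos: [0.6202, 0.2473, 0.2417]
orientation: [[-0.958, 0.221, -0.184], [0.287, 0.734, -0.615], [-0.001, -0.642, -0.767]]
wrist_force: [-0.2, 0.2, -1.0]
width: 0.0326
gripper_force: 59.8
```

View pics/tilt.png

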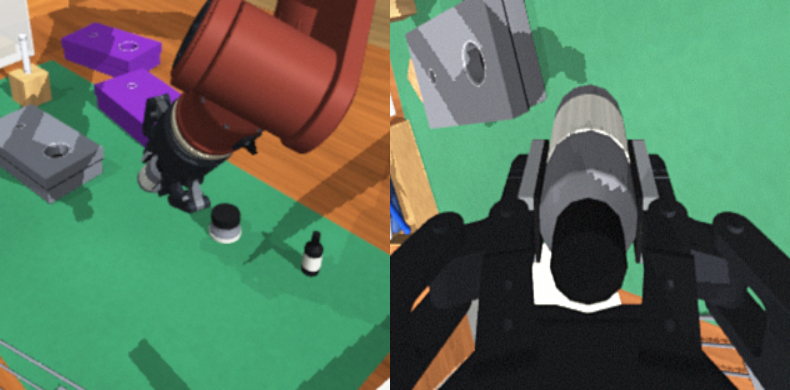

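Scene: bottle tipped in the gripper at (150,178). Wrist: bottle straight along the fingers, cap at (588,250). The tool is tilted 39.9° and has held there 0.7 s. Levelling and moving to a viewing place beside the cup.

```bash
python3 -m pendant '[{"tx":0,"ty":0,"tz":0,"wx":-6,"wy":0,"wz":0},{"tx":0,"ty":0,"tz":0,"wx":-7,"wy":0,"wz":0},{"tx":0,"ty":0,"tz":0,"wx":-7,"wy":0,"wz":0},{"tx":0,"ty":0,"tz":0,"wx":-7,"wy":0,"wz":0},{"tx":0,"ty":0,"tz":0,"wx":-7,"wy":0,"wz":0},{"tx":0,"ty":0,"tz":0,"wx":-6,"wy":0,"wz":0},{"tx":0,"ty":0,"tz":0,"wx":0,"wy":0,"wz":0}]'; python3 -m pendant '[{"tx":-1.4,"ty":-3.2,"tz":-0.3,"wx":0,"wy":0,"wz":0},{"tx":-1.4,"ty":-3.2,"tz":-0.3,"wx":0,"wy":0,"wz":0},{"tx":-1.4,"ty":-3.2,"tz":-0.3,"wx":0,"wy":0,"wz":0},{"tx":-1.4,"ty":-3.2,"tz":-0.3,"wx":0,"wy":0,"wz":0},{"tx":-1.4,"ty":-3.2,"tz":-0.3,"wx":0,"wy":0,"wz":0},{"tx":-1.4,"ty":-3.2,"tz":-0.3,"wx":0,"wy":0,"wz":0},{"tx":-1.4,"ty":-3.2,"tz":-0.3,"wx":0,"wy":0,"wz":0},{"tx":-1.4,"ty":-3.2,"tz":-0.3,"wx":0,"wy":0,"wz":0},{"tx":-1.4,"ty":-3.2,"tz":-0.3,"wx":0,"wy":0,"wz":0},{"tx":-1.4,"ty":-3.2,"tz":-0.3,"wx":0,"wy":0,"wz":0}]';python3 -m pendant '[{"tx":0,"ty":0,"tz":0,"wx":0,"wy":0,"wz":0},{"tx":0,"ty":0,"tz":0,"wx":0,"wy":0,"wz":0},{"tx":0,"ty":0,"tz":0,"wx":0,"wy":0,"wz":0}]' | head -2
python3 look.py cup_floor:.038,access_hole:.06 pics/w3.png; python3 -c "
from rig import r;print(r.sense()['qpos'])"
```

```text
time: 8.75
tool_pos: [0.6197, 0.2457, 0.2416]
orientation: [[-0.957, 0.289, 0.0], [0.289, 0.957, -0.0], [-0.0, -0.0, -1.0]]
wrist_force: [1.0, -0.4, -0.8]
width: 0.0328
gripper_force: 59.9
time: 9.75
tool_pos: [0.6625, -0.1001, 0.2709]
orientation: [[-0.958, 0.286, -0.002], [0.286, 0.958, -0.002], [0.002, -0.002, -1.0]]
wrist_force: [-0.3, 0.7, -1.7]
width: 0.0325
gripper_force: 60.0
time: 10.05
tool_pos: [0.6623, -0.098, 0.2704]
t 10.1 tcp [ 0.6622 -0.0977  0.2704] R [-0.9584  0.2853 -0.0016  0.2853  0.9584  0.0001  0.0015 -0.0003 -1.    ] w 0.032428925005154444
cup_floor pin [269.2 100.1] 0.87 at z [ 0.5776 -0.0818  0.038 ] dtool [ 0.0853 -0.0089  0.2326]
cup_floor cut 0.67 [217.5 114.1] 76 342 4 217 32864
access_hole cut 0.88 [216.7 114.3] 77 341 5 216 32510
[-2.51541404e-01  3.36595363e-01  1.52882883e+00 -1.67273932e-04
  1.27660736e+00 -1.53294922e+00]
```

View pics/w3.png

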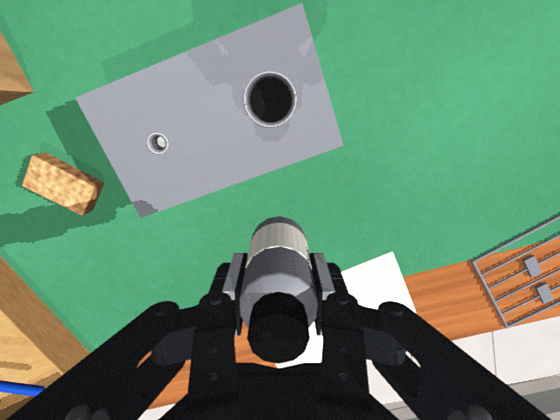

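Wrist view: grey mixer with cup mouth at (270,99), hole at (158,143), and sanding block at (62,182). The held bottle's cap is at (278,328) and its base arc top at (280,217). Fitting these exactly.

```bash
cat > mix.py <<'E'
from h import *
np.set_printoptions(precision=4,suppress=True)
def blob(c,uv,h,thr,dark=True):
    v=c["image"].max(2).astype(int);m=np.zeros(v.shape,bool);x,y=map(int,uv)
    m[max(0,y-h):y+h,max(0,x-h):x+h]=True;m&=(v<thr) if dark else (v>thr)
    k,l,st,ce=cv2.connectedComponentsWithStats(m.astype(np.uint8));i=1+st[1:,4].argmax()
    cn,_=cv2.findContours((l==i).astype(np.uint8),cv2.RETR_EXTERNAL,cv2.CHAIN_APPROX_NONE)
    return ce[i],st[i],cv2.fitEllipse(max(cn,key=len)[:,0])
def pose():
    s=r.sense();return np.array(s["tool_pos"]),np.array(s["orientation"])
E
python3 - <<'E'
from mix import *
c=r.camera("wrist");p,R=pose()
img=c["image"]
print("col 270 rows:",[int(img[y,270].max()) for y in range(66,136,2)])
print("row 99 cols:",[int(img[99,x].max()) for x in range(238,304,2)])
print("hole row143:",[int(img[143,x].max()) for x in range(144,174)])
print("hole col158:",[int(img[y,158].max()) for y in range(128,160)])
g=[proj(c,p+R@np.array([dx,0,.102])+R@np.array([.017*np.cos(a),.017*np.sin(a),0])) for dx in(-.002,0,.002,.004) for a in np.linspace(0,6.28,60)]
g=np.array(g).reshape(4,60,2);print("base arc top row",g[:,:,1].min(1),"cols",g[1,:,0].min(),g[1,:,0].max())
print("cap centre",[proj(c,p+R@np.array([dx,0,.018])) for dx in(0,.003)])
print("bottle col 280:",[int(img[y,280].max()) for y in range(206,226)])
print("row 245:",[(x,int(img[245,x].max())) for x in list(range(238,256,2))+list(range(300,320,2))])
X=[at_z(c,u,.06) for u in((305,4),(342,146),(140,216),(77,99))]
print("corners",np.array(X)); Y=np.array(X);print("centre",Y.mean(0),[np.linalg.norm(Y[i]-Y[i-1]) for i in range(4)])
for u in((270,99),(158,143)): print(at_z(c,u,.06))
E
```

```text
col 270 rows: [171, 167, 182, 189, 96, 47, 27, 26, 19, 22, 26, 23, 18, 31, 18, 22, 33, 29, 30, 25, 20, 29, 31, 30, 20, 23, 31, 26, 86, 169, 190, 160, 171, 169, 169]
row 99 cols: [172, 169, 164, 219, 160, 108, 31, 33, 37, 31, 30, 33, 36, 25, 28, 25, 21, 25, 26, 25, 23, 29, 25, 32, 28, 30, 30, 82, 151, 210, 164, 174, 185]
hole row143: [180, 180, 182, 209, 227, 188, 183, 152, 108, 106, 110, 93, 53, 79, 177, 221, 221, 217, 210, 220, 208, 164, 170, 236, 211, 179, 180, 181, 179, 181]
hole col158: [181, 177, 181, 179, 211, 231, 115, 84, 83, 186, 224, 229, 222, 221, 216, 177, 131, 70, 59, 77, 84, 112, 154, 165, 223, 199, 177, 177, 179, 176, 178, 181]
base arc top row [219.5259 216.4701 213.3928 210.2938] cols 250.9119849521768 304.95738145447496
cap centre [array([277.579 , 341.7222]), array([277.5727, 335.0615])]
bottle col 280: [168, 170, 169, 173, 172, 167, 169, 171, 172, 165, 106, 72, 69, 75, 76, 76, 90, 150, 152, 148]
row 245: [(238, 169), (240, 168), (242, 167), (244, 167), (246, 166), (248, 171), (250, 139), (252, 136), (254, 135), (300, 201), (302, 196), (304, 201), (306, 210), (308, 171), (310, 173), (312, 168), (314, 172), (316, 170), (318, 165)]
corners [[ 0.5171 -0.0324  0.06  ]
 [ 0.6357 -0.0288  0.06  ]
 [ 0.6456 -0.2369  0.06  ]
 [ 0.5292 -0.2431  0.06  ]]
centre [ 0.5819 -0.1353  0.06  ] [np.float64(0.21100911948833126), np.float64(0.11864470297875784), np.float64(0.2083380862586179), np.float64(0.11663786492658684)]
[ 0.5777 -0.0804  0.06  ]
[ 0.5847 -0.1904  0.06  ]
```

Cup (0.5777, -0.0804) and hole (0.5847, -0.1904) are 110.2 mm apart, as they must be. Both agree with the corner fit of the 210×118 mm top. Moving over the cup, base about 15 mm above the top, and checking.

```bash
python3 -m pendant '[{"tx":2.9,"ty":-0.25,"tz":0,"wx":0,"wy":0,"wz":0},{"tx":2.8,"ty":-0.25,"tz":0,"wx":0,"wy":0,"wz":0},{"tx":2.8,"ty":-0.25,"tz":0,"wx":0,"wy":0,"wz":0},{"tx":0,"ty":0,"tz":3,"wx":0,"wy":0,"wz":0},{"tx":0,"ty":0,"tz":3,"wx":0,"wy":0,"wz":0},{"tx":0,"ty":0,"tz":2,"wx":0,"wy":0,"wz":0},{"tx":0,"ty":0,"tz":1.3,"wx":0,"wy":0,"wz":0},{"tx":0,"ty":0,"tz":0,"wx":0,"wy":0,"wz":0},{"tx":0,"ty":0,"tz":0,"wx":0,"wy":0,"wz":0},{"tx":0,"ty":0,"tz":0,"wx":0,"wy":0,"wz":0}]'
python3 - <<'E'
from mix import *
c=r.camera("wrist");p,R=pose();img=cv2.cvtColor(c["image"],cv2.COLOR_RGB2BGR)
S=cv2.resize(img[110:320,170:390],None,fx=2.8,fy=2.8,interpolation=cv2.INTER_CUBIC)
def draw(pts,col):
    q=((np.array([proj(c,x) for x in pts])-[170,110])*2.8).astype(int);cv2.polylines(S,[q],True,col,1)
A=np.linspace(0,6.28,60)
draw([[.5777+.02*np.cos(a),-.0804+.02*np.sin(a),.06] for a in A],(0,0,255))
for z,rad,col in((.102,.017,(255,0,0)),(.018,.0115,(0,255,255)),(.036,.017,(255,255,0))):
    draw([p+R@np.array([.0005+rad*np.cos(a),rad*np.sin(a),z]) for a in A],col)
cv2.imwrite("pics/over.png",S);print(p,proj(c,[.5847,-.1904,.06]))
E
```

```text
time: 11.35
tool_pos: [0.58, -0.0821, 0.1796]
orientation: [[-0.958, 0.287, 0.003], [0.287, 0.958, -0.001], [-0.003, 0.0, -1.0]]
wrist_force: [-0.6, 0.4, -1.8]
width: 0.0326
gripper_force: 60.0
[ 0.58   -0.0822  0.1797] [136.535  275.1578]
```

View pics/over.png

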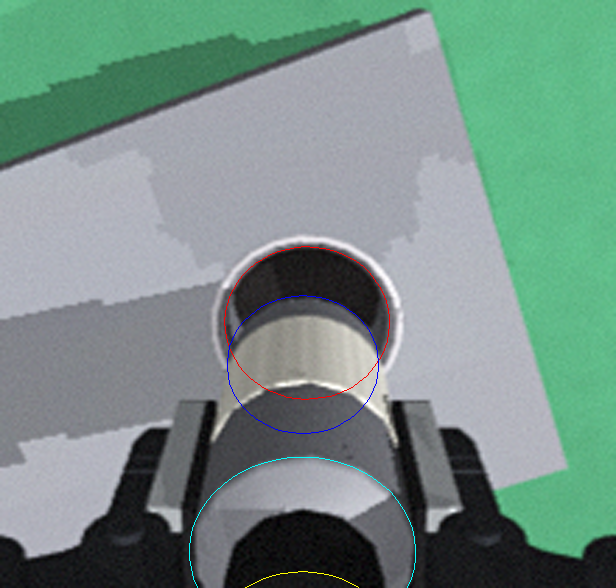

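The overlay fits: the cup rim lies on the drawn circle, confirming the 60 mm height from a second view. The bottle base, the blue arc top at (303,296), matches the model. Correcting 2 mm and lowering.

```bash
python3 -m pendant '[{"tx":0.2,"ty":0.1,"tz":0,"wx":0,"wy":0,"wz":0},{"tx":0,"ty":0,"tz":0,"wx":0,"wy":0,"wz":0},{"tx":0,"ty":0,"tz":0.8,"wx":0,"wy":0,"wz":0},{"tx":0,"ty":0,"tz":0.8,"wx":0,"wy":0,"wz":0},{"tx":0,"ty":0,"tz":0,"wx":0,"wy":0,"wz":0},{"tx":0,"ty":0,"tz":0,"wx":0,"wy":0,"wz":0}]'; python3 -m pendant '[{"tx":0,"ty":0,"tz":0.7,"wx":0,"wy":0,"wz":0},{"tx":0,"ty":0,"tz":0.7,"wx":0,"wy":0,"wz":0},{"tx":0,"ty":0,"tz":0.6,"wx":0,"wy":0,"wz":0},{"tx":0,"ty":0,"tz":0,"wx":0,"wy":0,"wz":0},{"tx":0,"ty":0,"tz":0,"wx":0,"wy":0,"wz":0},{"tx":0,"ty":0,"tz":0,"wx":0,"wy":0,"wz":0}]'
```

```text
time: 12.0
tool_pos: [0.5767, -0.0802, 0.161]
orientation: [[-0.958, 0.287, -0.002], [0.287, 0.958, 0.0], [0.002, -0.0, -1.0]]
wrist_force: [-0.3, 0.2, -0.1]
width: 0.0327
gripper_force: 60.0
time: 12.6
tool_pos: [0.5773, -0.0804, 0.1421]
orientation: [[-0.958, 0.287, 0.0], [0.287, 0.958, -0.0], [-0.0, 0.0, -1.0]]
wrist_force: [0.0, 0.3, 0.5]
width: 0.0321
gripper_force: 60.1
```

```bash
python3 -m pendant '[{"tx":0,"ty":0,"tz":0.2,"wx":0,"wy":0,"wz":0},{"tx":0,"ty":0,"tz":0,"wx":0,"wy":0,"wz":0},{"tx":0,"ty":0,"tz":0,"wx":0,"wy":0,"wz":0},{"tx":0,"ty":0,"tz":0,"wx":0,"wy":0,"wz":0}]'
```

```text
time: 13.0
tool_pos: [0.5772, -0.0804, 0.14]
orientation: [[-0.958, 0.287, 0.0], [0.287, 0.958, -0.0], [-0.0, -0.0, -1.0]]
wrist_force: [0.5, -0.3, -1.6]
width: 0.0324
gripper_force: 60.1
```

```bash
python3 -m pendant '[{"tx":0,"ty":0,"tz":0.15,"wx":0,"wy":0,"wz":0},{"tx":0,"ty":0,"tz":0,"wx":0,"wy":0,"wz":0},{"tx":0,"ty":0,"tz":0,"wx":0,"wy":0,"wz":0},{"tx":0,"ty":0,"tz":0,"wx":0,"wy":0,"wz":0}]'
```

```text
time: 13.4
tool_pos: [0.5775, -0.0804, 0.1399]
orientation: [[-0.958, 0.287, 0.0], [0.287, 0.958, -0.0], [-0.0, -0.0, -1.0]]
wrist_force: [-3.1, 0.9, 6.0]
width: 0.0324
gripper_force: 60.8
```

Contact with the floor (+7 N). Opening, waiting, then rising straight up clear.

```bash
python3 -m pendant '[{"tx":0,"ty":0,"tz":0,"wx":0,"wy":0,"wz":0},{"tx":0,"ty":0,"tz":0,"wx":0,"wy":0,"wz":0},{"tx":0,"ty":0,"tz":0,"wx":0,"wy":0,"wz":0},{"tx":0,"ty":0,"tz":0,"wx":0,"wy":0,"wz":0},{"tx":0,"ty":0,"tz":0,"wx":0,"wy":0,"wz":0},{"tx":0,"ty":0,"tz":0,"wx":0,"wy":0,"wz":0},{"tx":0,"ty":0,"tz":0,"wx":0,"wy":0,"wz":0}]' 1;  python3 -m pendant '[{"tx":0,"ty":0,"tz":-1,"wx":0,"wy":0,"wz":0},{"tx":0,"ty":0,"tz":-3,"wx":0,"wy":0,"wz":0},{"tx":0,"ty":0,"tz":-4,"wx":0,"wy":0,"wz":0},{"tx":0,"ty":0,"tz":-4,"wx":0,"wy":0,"wz":0},{"tx":0,"ty":0,"tz":-4,"wx":0,"wy":0,"wz":0},{"tx":0,"ty":0,"tz":0,"wx":0,"wy":0,"wz":0},{"tx":0,"ty":0,"tz":0,"wx":0,"wy":0,"wz":0}]'
python3 - <<'E'
from mix import *
p,R=pose();print(p,r.sense()["qpos"])
c=r.camera("wrist");u=proj(c,[.5777,-.0804,.122]);b=blob(c,u,30,50);print("cap",u,b[0],b[1],at_z(c,b[0],.119))
u=proj(c,[.5847,-.1904,.06]);img=cv2.cvtColor(c["image"],cv2.COLOR_RGB2BGR)
print("hole proj",u);
S=r.camera("scene")
for q in("stylus","stand"):
  for n,k in(("top",r.camera("top")),("scene",S)):
    print(q,n,[(np.round(d["uv"],1),round(d["confidence"],2)) for d in r.pinpoint(q,n)[:2]],[(np.round(d["uv"],1),round(d["confidence"],2)) for d in r.cut_out(q,n)[:2]])
a=cv2.resize(img[60:300,130:430],(390,312));b=cv2.resize(cv2.cvtColor(S["image"],cv2.COLOR_RGB2BGR)[130:280,120:300],(390,325))[:312]
cv2.imwrite("pics/seat.png",np.hstack([a,b]))
E
```

```text
time: 14.1
tool_pos: [0.5771, -0.0804, 0.1383]
orientation: [[-0.958, 0.287, -0.0], [0.287, 0.958, 0.0], [0.0, -0.0, -1.0]]
wrist_force: [-0.2, 0.2, -0.0]
width: 0.0852
gripper_force: 0.0
time: 14.8
tool_pos: [0.578, -0.0805, 0.301]
orientation: [[-0.958, 0.287, 0.004], [0.287, 0.958, -0.001], [-0.005, 0.0, -1.0]]
wrist_force: [0.3, 0.2, -1.3]
width: 0.0856
gripper_force: 0.0
[ 0.578  -0.0805  0.301 ] [-0.2587  0.1299  1.719  -0.      1.2881 -1.5387]
cap [278.3279 202.0663] [278.0617 198.8262] [266 185  25  28 535] [ 0.5757 -0.08    0.119 ]
hole proj [184.8868 217.3679]
stylus top [(array([422.9, 203.9]), 0.68)] [(array([440.3, 193.4]), 0.47)]
stylus scene [] [(array([198.9, 156.4]), 0.56)]
stand top [(array([423.7, 201.1]), 0.55)] [(array([426.1, 201.6]), 0.79), (array([194.7, 193.4]), 0.57)]
stand scene [(array([204.1, 192.3]), 0.56)] [(array([203.6, 179.9]), 0.71)]
```

View pics/seat.png

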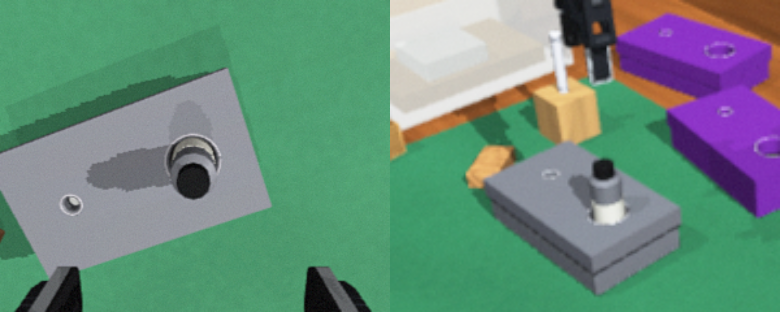

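The bottle stands upright in the cup: the cap is within 2 mm of where it should be, and the scene view shows it level. The stylus is in its block at (558,60) in the crop. Moving over the stylus.

```bash
python3 -m pendant '[{"tx":0.36,"ty":-2.6,"tz":0,"wx":0,"wy":0,"wz":0},{"tx":0.36,"ty":-3.6,"tz":0,"wx":0,"wy":0,"wz":0},{"tx":0.36,"ty":-3.6,"tz":0,"wx":0,"wy":0,"wz":0},{"tx":0.36,"ty":-3.6,"tz":0,"wx":0,"wy":0,"wz":0},{"tx":0.36,"ty":-3.6,"tz":0,"wx":0,"wy":0,"wz":0},{"tx":0.36,"ty":-3.6,"tz":0,"wx":0,"wy":0,"wz":0},{"tx":0.36,"ty":-3.6,"tz":0,"wx":0,"wy":0,"wz":0},{"tx":0.36,"ty":-3.6,"tz":0,"wx":0,"wy":0,"wz":0},{"tx":0,"ty":-1.5,"tz":0,"wx":0,"wy":0,"wz":0},{"tx":0,"ty":0,"tz":0,"wx":0,"wy":0,"wz":0}]'; python3 -m pendant '[{"tx":0,"ty":0,"tz":0,"wx":0,"wy":0,"wz":0},{"tx":0,"ty":0,"tz":0,"wx":0,"wy":0,"wz":0}]'|head -1
cat > sty.py <<'E'
from mix import *
p,R=pose();print("tcp",p)
c=r.camera("wrist");rs={}
for q in("stylus","stand"):
    for d in r.cut_out(q,"wrist")[:1]:
        m=d["region"];ys,xs=np.nonzero(m);print(q,round(d["confidence"],2),xs.min(),xs.max(),ys.min(),ys.max())
        if q=="stylus":
            # handle's top end: nearest-to-camera end; main axis of the region
            pts=np.c_[xs,ys].astype(float);mu=pts.mean(0);w=np.linalg.svd(pts-mu,full_matrices=0)[2][0]
            t=(pts-mu)@w;e=np.array([pts[t<np.quantile(t,.03)].mean(0),pts[t>np.quantile(t,.97)].mean(0)]);print("ends",e,"area",len(t),"len",np.ptp(t))
            for u in e: print("   z=.151",at_z(c,u,.151),"z=.066",at_z(c,u,.066))
        else:
            print("  c at .066",at_z(c,[(xs.min()+xs.max())/2,(ys.min()+ys.max())/2],.066))
    for d in r.pinpoint(q,"wrist")[:1]: print(q,"pin",d["uv"],round(d["confidence"],2),at_z(c,d["uv"],.006 if q=="stylus" else 0))
cv2.imwrite("pics/sty.png",cv2.cvtColor(c["image"],cv2.COLOR_RGB2BGR))
E
python3 sty.py
```

```text
time: 16.4
tool_pos: [0.465, -0.3545, 0.2985]
orientation: [[-0.957, 0.29, 0.0], [0.29, 0.957, -0.0], [-0.0, -0.0, -1.0]]
wrist_force: [0.9, 0.7, 0.1]
width: 0.0851
gripper_force: 0.0
time: 16.6
tcp [ 0.4662 -0.3514  0.2982]
stylus 0.67 273 290 183 226
ends [[280.5  184.55]
 [281.8  224.5 ]] area 641 len 43.04428990126013
   z=.151 [ 0.4425 -0.3425  0.151 ] z=.066 [ 0.464  -0.3482  0.066 ]
   z=.151 [ 0.4736 -0.3506  0.151 ] z=.066 [ 0.5072 -0.3595  0.066 ]
stylus pin [277.7, 175.5] 0.61 [ 0.4672 -0.3523  0.006 ]
stand 0.71 244 316 145 222
  c at .066 [ 0.4628 -0.3484  0.066 ]
stand pin [279.3, 175.5] 0.58 [ 0.4691 -0.3508  0.    ]
```

```bash
cat > fit.py <<'E'
from mix import *
from scipy.optimize import minimize
p,R=pose();V=[]
near={"top":(433,195),"scene":(199,158)}
for n in("wrist","scene","top"):
    c=r.camera(n);L=[d for d in r.cut_out("stylus",n) if n=="wrist" or np.hypot(*(np.array(d["uv"])-near[n]))<25]
    if L: V.append((n,c,L[0]["region"]));print(n,L[0]["uv"],L[0]["region"].sum(),round(L[0]["confidence"],2))
A=np.linspace(0,6.28,24)
def cost(x,V=V):
    t=0
    for n,c,m in V:
        q=np.array([proj(c,[x[0]+.007*np.cos(a),x[1]+.007*np.sin(a),z]) for z in(x[2]-.085,x[2]) for a in A],np.float32)
        h=cv2.convexHull((q*16).astype(np.int32));im=np.zeros(m.shape,np.uint8);cv2.fillConvexPoly(im,h,255,cv2.LINE_AA,4)
        f=im/255.;t+=1-np.minimum(f,m).sum()/np.maximum(f,m).sum()
    return t/len(V)
for W in([v for v in V if v[0]=="wrist"],[v for v in V if v[0]!="top"],V):
    o=minimize(cost,[.467,-.350,.151],args=(W,),method="Nelder-Mead",options=dict(initial_simplex=[[.467,-.35,.151],[.475,-.35,.151],[.467,-.342,.151],[.467,-.35,.16]],maxiter=150))
    print([v[0] for v in W],o.x,o.fun,"dtool",R.T@(o.x-p))
E
python3 fit.py
```

```text
wrist [283.6, 207.2] 653 0.65
top [440.4, 193.9] 140 0.56
['wrist'] [ 0.4733 -0.3501  0.1372] 0.05888588602581413 dtool [-0.0065  0.0038  0.1612]
['wrist'] [ 0.4733 -0.3501  0.1372] 0.05888588602581413 dtool [-0.0065  0.0038  0.1612]
['wrist', 'top'] [ 0.471  -0.3496  0.1429] 0.13326383457337854 dtool [-0.0041  0.0036  0.1556]
```

The single view is weak in height. Taking a second wrist place, lower and shifted, and fitting both jointly.

```bash
sed -i 's/^p,R=pose();V=\[\]/p,R=pose();V=[]\nimport pickle,os,sys\nold=pickle.load(open("v.pkl","rb")) if os.path.exists("v.pkl") else []/; s/^A=np/V+=old\npickle.dump([v for v in V if v[0]=="wrist"],open("v.pkl","wb"))\nA=np/' fit.py
python3 fit.py >/dev/null; python3 -m pendant '[{"tx":-1.5,"ty":0.35,"tz":2.5,"wx":0,"wy":0,"wz":0},{"tx":-1.3,"ty":0,"tz":2,"wx":0,"wy":0,"wz":0},{"tx":0,"ty":0,"tz":0,"wx":0,"wy":0,"wz":0},{"tx":0,"ty":0,"tz":0,"wx":0,"wy":0,"wz":0},{"tx":0,"ty":0,"tz":0,"wx":0,"wy":0,"wz":0}]'; python3 fit.py
```

```text
time: 17.95
tool_pos: [0.4935, -0.3579, 0.2547]
orientation: [[-0.958, 0.287, 0.001], [0.287, 0.958, -0.001], [-0.001, -0.001, -1.0]]
wrist_force: [-0.8, -0.4, 0.1]
width: 0.0852
gripper_force: 0.0
wrist [280.9, 190.5] 865 0.62
scene [198.0, 157.3] 139 0.48
top [438.4, 196.1] 139 0.42
['wrist', 'wrist'] [ 0.4721 -0.3501  0.1393] 0.06146733886359612 dtool [0.0228 0.0014 0.1153]
['wrist', 'scene', 'wrist'] [ 0.4692 -0.3494  0.1477] 0.15238785621345255 dtool [0.0258 0.0012 0.1069]
['wrist', 'scene', 'top', 'wrist'] [ 0.4701 -0.3495  0.1454] 0.17356256622127042 dtool [0.0249 0.0014 0.1092]
```

```bash
python3 -m pendant '[{"tx":1.3,"ty":0.1,"tz":0,"wx":0,"wy":0,"wz":0},{"tx":1.3,"ty":0,"tz":0,"wx":0,"wy":0,"wz":0},{"tx":0,"ty":0,"tz":0,"wx":0,"wy":0,"wz":0},{"tx":0,"ty":0,"tz":0,"wx":0,"wy":0,"wz":0},{"tx":0,"ty":0,"tz":0,"wx":0,"wy":0,"wz":0}]'; python3 sty.py|head -8; python3 fit.py | tail -3
```

```text
time: 18.75
tool_pos: [0.469, -0.3493, 0.2537]
orientation: [[-0.958, 0.287, 0.001], [0.287, 0.958, -0.001], [-0.001, -0.0, -1.0]]
wrist_force: [0.2, -0.8, -0.1]
width: 0.0855
gripper_force: 0.0
tcp [ 0.469  -0.3493  0.2537]
stylus 0.94 268 289 193 249
ends [[278.8125 194.8125]
 [277.2188 247.9688]] area 1044 len 56.09374459747687
   z=.151 [ 0.44   -0.3402  0.151 ] z=.066 [ 0.4644 -0.3475  0.066 ]
   z=.151 [ 0.4735 -0.3513  0.151 ] z=.066 [ 0.5144 -0.364   0.066 ]
stylus pin [275.7, 181.3] 0.85 [ 0.466  -0.3514  0.006 ]
stand 0.63 236 318 149 237
['wrist', 'wrist', 'wrist'] [ 0.4721 -0.3501  0.1407] 0.071107906457116 dtool [-0.0032 -0.0001  0.1127]
['wrist', 'scene', 'wrist', 'wrist'] [ 0.4694 -0.3494  0.1472] 0.1492166897585394 dtool [-0.0005 -0.0002  0.1062]
['wrist', 'scene', 'top', 'wrist', 'wrist'] [ 0.4695 -0.3494  0.147 ] 0.20388256417364997 dtool [-0.0005 -0.0001  0.1063]
```

Centred within 1 mm, with the top near 0.147–0.151. Descending 8.9 cm and closing.

```bash
python3 -m pendant '[{"tx":0,"ty":0,"tz":2.5,"wx":0,"wy":0,"wz":0},{"tx":0,"ty":0,"tz":2.5,"wx":0,"wy":0,"wz":0},{"tx":0,"ty":0,"tz":2.4,"wx":0,"wy":0,"wz":0},{"tx":0,"ty":0,"tz":1.5,"wx":0,"wy":0,"wz":0},{"tx":0,"ty":0,"tz":0,"wx":0,"wy":0,"wz":0},{"tx":0,"ty":0,"tz":0,"wx":0,"wy":0,"wz":0}]'; python3 -m pendant '[{"tx":0,"ty":0,"tz":0,"wx":0,"wy":0,"wz":0},{"tx":0,"ty":0,"tz":0,"wx":0,"wy":0,"wz":0},{"tx":0,"ty":0,"tz":0,"wx":0,"wy":0,"wz":0},{"tx":0,"ty":0,"tz":0,"wx":0,"wy":0,"wz":0},{"tx":0,"ty":0,"tz":0,"wx":0,"wy":0,"wz":0},{"tx":0,"ty":0,"tz":0,"wx":0,"wy":0,"wz":0},{"tx":0,"ty":0,"tz":0,"wx":0,"wy":0,"wz":0},{"tx":0,"ty":0,"tz":0,"wx":0,"wy":0,"wz":0},{"tx":0,"ty":0,"tz":0,"wx":0,"wy":0,"wz":0},{"tx":0,"ty":0,"tz":0,"wx":0,"wy":0,"wz":0}]' 0
```

```text
time: 19.9
tool_pos: [0.469, -0.3493, 0.1648]
orientation: [[-0.958, 0.287, 0.0], [0.287, 0.958, -0.0], [-0.0, -0.0, -1.0]]
wrist_force: [-0.3, 0.1, 0.8]
width: 0.0851
gripper_force: 0.0
time: 20.9
tool_pos: [0.469, -0.3493, 0.1649]
orientation: [[-0.958, 0.287, 0.001], [0.287, 0.958, -0.001], [-0.001, -0.0, -1.0]]
wrist_force: [-1.1, -0.4, 4.2]
width: 0.0126
gripper_force: 58.4
```

```bash
python3 -m pendant '[{"tx":0,"ty":0,"tz":-1,"wx":0,"wy":0,"wz":0},{"tx":0,"ty":0,"tz":-2,"wx":0,"wy":0,"wz":0},{"tx":0,"ty":0,"tz":-2,"wx":0,"wy":0,"wz":0},{"tx":0,"ty":0,"tz":-2,"wx":0,"wy":0,"wz":0},{"tx":0,"ty":0,"tz":-2,"wx":0,"wy":0,"wz":0},{"tx":0,"ty":0,"tz":-2,"wx":0,"wy":0,"wz":0},{"tx":0,"ty":0,"tz":0,"wx":0,"wy":0,"wz":0}]'; python3 -m pendant '[{"tx":-0.8,"ty":2.3,"tz":0,"wx":0,"wy":0,"wz":0},{"tx":-0.8,"ty":2.3,"tz":0,"wx":0,"wy":0,"wz":0},{"tx":-0.8,"ty":2.3,"tz":0,"wx":0,"wy":0,"wz":0},{"tx":-0.8,"ty":2.3,"tz":0,"wx":0,"wy":0,"wz":0},{"tx":-0.8,"ty":2.3,"tz":0,"wx":0,"wy":0,"wz":0},{"tx":-0.8,"ty":2.3,"tz":0,"wx":0,"wy":0,"wz":0},{"tx":-0.8,"ty":2.3,"tz":0,"wx":0,"wy":0,"wz":0},{"tx":-0.9,"ty":2.4,"tz":0,"wx":0,"wy":0,"wz":0},{"tx":0,"ty":0,"tz":0,"wx":0,"wy":0,"wz":0},{"tx":0,"ty":0,"tz":0,"wx":0,"wy":0,"wz":0}]';python3 -m pendant '[{"tx":0,"ty":0,"tz":2,"wx":0,"wy":0,"wz":0},{"tx":0,"ty":0,"tz":1.3,"wx":0,"wy":0,"wz":0},{"tx":0,"ty":0,"tz":0,"wx":0,"wy":0,"wz":0},{"tx":0,"ty":0,"tz":0,"wx":0,"wy":0,"wz":0},{"tx":0,"ty":0,"tz":0,"wx":0,"wy":0,"wz":0}]'
python3 - <<'E'
from mix import *
c=r.camera("wrist");p,R=pose();img=cv2.cvtColor(c["image"],cv2.COLOR_RGB2BGR)
cv2.imwrite("pics/raw_hole.png",img);print(p,R.ravel())
for q in("stylus_tip","access_hole","button_top"): print(q,[(np.round(d["uv"],1),round(d["confidence"],2)) for d in r.pinpoint(q,"wrist")[:2]])
x0,y0,k=200,130,4.0
S=cv2.resize(img[y0:y0+140,x0:x0+170],None,fx=k,fy=k,interpolation=cv2.INTER_CUBIC)
def draw(pts,col):
    q=((np.array([proj(c,x) for x in pts])-[x0,y0]+.5)*k).astype(int);cv2.polylines(S,[q],True,col,1)
A=np.linspace(0,6.28,60)
draw([[.5847+.0065*np.cos(a),-.1904+.0065*np.sin(a),.06] for a in A],(0,0,255))
for z,rad,col in((.159,.003,(255,0,0)),(.099,.007,(255,255,0)),(.099,.003,(255,255,0))):
    draw([p+R@np.array([rad*np.cos(a),rad*np.sin(a),z]) for a in A],col)
cv2.imwrite("pics/hole.png",S)
print("tip proj",proj(c,p+R@[0,0,.159]),"hole proj",proj(c,[.5847,-.1904,.06]))
E
```

```text
time: 21.6
tool_pos: [0.47, -0.35, 0.2779]
orientation: [[-0.958, 0.287, 0.005], [0.287, 0.958, -0.004], [-0.006, -0.003, -1.0]]
wrist_force: [0.3, -0.1, -0.4]
width: 0.0123
gripper_force: 58.7
time: 22.6
tool_pos: [0.5835, -0.1899, 0.2728]
orientation: [[-0.958, 0.285, -0.003], [0.285, 0.958, 0.001], [0.003, -0.0, -1.0]]
wrist_force: [-0.2, -0.4, 0.0]
width: 0.0126
gripper_force: 58.8
time: 23.1
tool_pos: [0.5843, -0.191, 0.2421]
orientation: [[-0.958, 0.287, 0.001], [0.287, 0.958, -0.001], [-0.001, -0.0, -1.0]]
wrist_force: [0.3, -0.6, 0.2]
width: 0.0125
gripper_force: 58.8
[ 0.5844 -0.191   0.2424] [-0.9579  0.2872  0.0014  0.2872  0.9579 -0.0007 -0.0016 -0.0003 -1.    ]
stylus_tip [(array([275.3, 213.5]), 0.88)]
access_hole [(array([278.8, 199.9]), 0.58)]
button_top [(array([281.5, 197.8]), 0.43)]
tip proj [278.3729 211.4341] hole proj [279.1417 202.248 ]
```

View pics/hole.png

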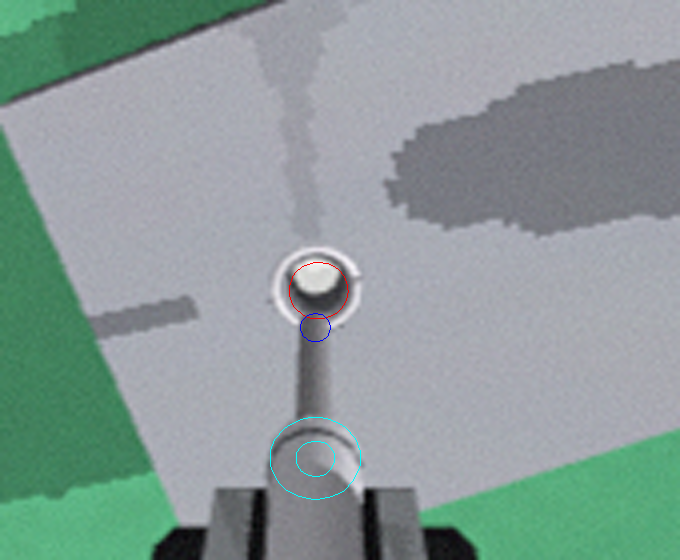

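The view (tenth picture) shows the hole ring at crop (317,286) with the white button inside it. The shaft tip, at about (315,320), lies along the tool axis 23 mm above the top. It is within 1 mm of the hole axis against 3.5 mm play. Nudging 0.5 mm and lowering with force checks.

```bash
python3 -m pendant '[{"tx":0.05,"ty":0.05,"tz":0.7,"wx":0,"wy":0,"wz":0},{"tx":0,"ty":0,"tz":0.7,"wx":0,"wy":0,"wz":0},{"tx":0,"ty":0,"tz":0,"wx":0,"wy":0,"wz":0},{"tx":0,"ty":0,"tz":0,"wx":0,"wy":0,"wz":0}]'
python3 - <<'E'
from mix import *
c=r.camera("wrist");p,R=pose();img=c["image"].astype(int).max(2)
u=proj(c,p+R@[0,0,.159]);h=proj(c,[.5847,-.1904,.06]);print(p,"tip",u,"hole",h)
x,y=map(int,np.round(h))
for k in range(-13,10): print(y+k,img[y+k,x-16:x+17].tolist())
print([(q,[(np.round(d["uv"],1),round(d["confidence"],2)) for d in r.pinpoint(q,"wrist")[:1]]) for q in("stylus_tip","access_hole")])
E
```

```text
time: 23.7
tool_pos: [0.5834, -0.1896, 0.2266]
orientation: [[-0.958, 0.287, -0.001], [0.287, 0.958, 0.001], [0.002, 0.0, -1.0]]
wrist_force: [0.5, -0.1, -0.2]
width: 0.0126
gripper_force: 58.8
[ 0.5836 -0.1897  0.227 ] tip [278.198  211.7259] hole [277.7995 209.979 ]
197 [184, 183, 185, 180, 184, 178, 179, 180, 179, 184, 180, 178, 172, 165, 158, 161, 162, 167, 177, 176, 185, 180, 186, 184, 181, 183, 182, 184, 180, 185, 179, 181, 181]
198 [183, 183, 181, 178, 176, 180, 183, 183, 179, 179, 175, 177, 177, 173, 172, 176, 176, 176, 177, 181, 180, 177, 184, 184, 184, 188, 182, 184, 188, 180, 180, 186, 182]
199 [181, 175, 180, 176, 184, 183, 177, 178, 177, 177, 178, 191, 209, 222, 218, 230, 232, 224, 217, 204, 195, 185, 181, 182, 182, 181, 183, 185, 182, 185, 179, 183, 184]
200 [176, 175, 179, 181, 180, 184, 178, 181, 175, 186, 215, 236, 225, 206, 189, 184, 194, 189, 209, 232, 238, 229, 200, 186, 176, 181, 183, 183, 182, 186, 183, 183, 187]
201 [178, 183, 181, 181, 179, 177, 169, 178, 204, 232, 223, 189, 122, 122, 142, 140, 131, 118, 111, 135, 187, 230, 235, 217, 190, 183, 184, 183, 184, 1
[... 2407 characters left out ...]
, 91, 95, 103, 106, 121, 141, 142, 132, 134, 171, 220, 213, 190, 180, 181, 176, 173, 182, 182, 181]
217 [186, 182, 184, 183, 181, 180, 176, 194, 230, 230, 200, 177, 142, 93, 94, 97, 101, 116, 136, 140, 148, 190, 225, 219, 186, 179, 181, 181, 182, 179, 180, 184, 180]
218 [182, 184, 180, 182, 186, 179, 180, 174, 196, 225, 237, 213, 147, 92, 94, 94, 107, 125, 135, 153, 198, 232, 222, 187, 177, 182, 179, 180, 184, 176, 185, 181, 176]
219 [179, 181, 182, 185, 183, 183, 180, 177, 173, 176, 206, 220, 169, 94, 91, 99, 104, 126, 134, 155, 194, 204, 173, 180, 180, 183, 176, 178, 181, 178, 184, 181, 177]
[('stylus_tip', [(array([276.1, 210.9]), 0.81)]), ('access_hole', [(array([275.4, 207.1]), 0.76)])]
```

Measured numerically: ring centre (277.8, 209.2), tip centre (278.2, 210.9). The tip is about 1.2 mm off along tool x. Correcting and entering the hole.

```bash
python3 -m pendant '[{"tx":-0.12,"ty":-0.04,"tz":0,"wx":0,"wy":0,"wz":0},{"tx":0,"ty":0,"tz":0.5,"wx":0,"wy":0,"wz":0},{"tx":0,"ty":0,"tz":0.5,"wx":0,"wy":0,"wz":0},{"tx":0,"ty":0,"tz":0.5,"wx":0,"wy":0,"wz":0},{"tx":0,"ty":0,"tz":0,"wx":0,"wy":0,"wz":0},{"tx":0,"ty":0,"tz":0,"wx":0,"wy":0,"wz":0},{"tx":0,"ty":0,"tz":0,"wx":0,"wy":0,"wz":0}]'; python3 -m pendant '[{"tx":0,"ty":0,"tz":0.3,"wx":0,"wy":0,"wz":0},{"tx":0,"ty":0,"tz":0.3,"wx":0,"wy":0,"wz":0},{"tx":0,"ty":0,"tz":0,"wx":0,"wy":0,"wz":0},{"tx":0,"ty":0,"tz":0,"wx":0,"wy":0,"wz":0},{"tx":0,"ty":0,"tz":0,"wx":0,"wy":0,"wz":0}]'
```

```text
time: 24.55
tool_pos: [0.5849, -0.1906, 0.2125]
orientation: [[-0.958, 0.287, 0.0], [0.287, 0.958, -0.0], [-0.0, -0.0, -1.0]]
wrist_force: [-0.0, -0.8, 0.1]
width: 0.0123
gripper_force: 58.8
time: 25.05
tool_pos: [0.5848, -0.1906, 0.2064]
orientation: [[-0.958, 0.287, -0.0], [0.287, 0.958, 0.0], [0.0, -0.0, -1.0]]
wrist_force: [0.0, -0.4, -0.9]
width: 0.0124
gripper_force: 58.8
```

The tip is inside the hole with no rim contact. Pressing on.

```bash
for i in 1; do python3 -m pendant '[{"tx":0,"ty":0,"tz":0.25,"wx":0,"wy":0,"wz":0},{"tx":0,"ty":0,"tz":0,"wx":0,"wy":0,"wz":0},{"tx":0,"ty":0,"tz":0,"wx":0,"wy":0,"wz":0},{"tx":0,"ty":0,"tz":0,"wx":0,"wy":0,"wz":0}]' | grep -E "pos|wrist"; done; python3 -m pendant '[{"tx":0,"ty":0,"tz":0.2,"wx":0,"wy":0,"wz":0},{"tx":0,"ty":0,"tz":0,"wx":0,"wy":0,"wz":0},{"tx":0,"ty":0,"tz":0,"wx":0,"wy":0,"wz":0},{"tx":0,"ty":0,"tz":0,"wx":0,"wy":0,"wz":0}]'| grep -E "pos|wrist"; python3 -m pendant '[{"tx":0,"ty":0,"tz":0.15,"wx":0,"wy":0,"wz":0},{"tx":0,"ty":0,"tz":0,"wx":0,"wy":0,"wz":0},{"tx":0,"ty":0,"tz":0,"wx":0,"wy":0,"wz":0},{"tx":0,"ty":0,"tz":0,"wx":0,"wy":0,"wz":0}]'| grep -E "pos|wrist"
```

```text
tool_pos: [0.585, -0.1906, 0.2043]
wrist_force: [0.0, -0.4, 2.1]
tool_pos: [0.585, -0.1906, 0.2022]
wrist_force: [-0.3, -0.0, 2.2]
tool_pos: [0.585, -0.1907, 0.2008]
wrist_force: [-0.4, 0.2, 4.8]
```

```bash
python3 -m pendant '[{"tx":0,"ty":0,"tz":0.15,"wx":0,"wy":0,"wz":0},{"tx":0,"ty":0,"tz":0,"wx":0,"wy":0,"wz":0},{"tx":0,"ty":0,"tz":0,"wx":0,"wy":0,"wz":0},{"tx":0,"ty":0,"tz":0,"wx":0,"wy":0,"wz":0}]' | grep -E "pos|wrist"; python3 -m pendant '[{"tx":0,"ty":0,"tz":0.1,"wx":0,"wy":0,"wz":0},{"tx":0,"ty":0,"tz":0,"wx":0,"wy":0,"wz":0},{"tx":0,"ty":0,"tz":0,"wx":0,"wy":0,"wz":0},{"tx":0,"ty":0,"tz":0,"wx":0,"wy":0,"wz":0}]'
```

```text
tool_pos: [0.5854, -0.1908, 0.2006]
wrist_force: [-0.9, 0.2, 9.4]
time: 27.05
tool_pos: [0.5856, -0.1909, 0.2004]
orientation: [[-0.958, 0.287, 0.002], [0.287, 0.958, -0.001], [-0.002, -0.0, -1.0]]
wrist_force: [-1.7, 1.1, 12.5]
width: 0.0126
gripper_force: 60.1
```

Hard stop reached: z stalls and force rises to 12.5 N. A brief steadiness check, including the bottle, then hand in.

```bash
python3 -m pendant '[{"tx":0,"ty":0,"tz":0,"wx":0,"wy":0,"wz":0},{"tx":0,"ty":0,"tz":0,"wx":0,"wy":0,"wz":0},{"tx":0,"ty":0,"tz":0,"wx":0,"wy":0,"wz":0},{"tx":0,"ty":0,"tz":0,"wx":0,"wy":0,"wz":0},{"tx":0,"ty":0,"tz":0,"wx":0,"wy":0,"wz":0},{"tx":0,"ty":0,"tz":0,"wx":0,"wy":0,"wz":0},{"tx":0,"ty":0,"tz":0,"wx":0,"wy":0,"wz":0},{"tx":0,"ty":0,"tz":0,"wx":0,"wy":0,"wz":0}]'
python3 - <<'E'
from mix import *
c=r.camera("scene");print(proj(c,[.5777,-.0804,.038]),[(d["uv"],d["confidence"]) for d in r.pinpoint("bottle","scene")[:2]])
u=proj(c,[.5777,-.0804,.115]);print(u,blob(c,u,12,50)[:2])
print(r.hand_in())
E
```

```text
time: 27.85
tool_pos: [0.5856, -0.1909, 0.2005]
orientation: [[-0.958, 0.287, 0.002], [0.287, 0.958, -0.001], [-0.002, -0.0, -1.0]]
wrist_force: [-2.0, 0.9, 11.4]
width: 0.0123
gripper_force: 60.1
[220.9368 235.7438] [([222.0, 233.3], 0.78), ([193.0, 214.1], 0.22)]
[217.1151 208.6428] (array([218.0694, 207.8472]), array([214, 204,   9,   9,  72], dtype=int32))
the job is handed in; nothing more can be done
None
```

I handed the job in at about 28 s, with no verdict returned: the bottle was tipped to 40° and seated upright in the grey mixer's cup, and the gripper still holds the stylus, pressing the run button against its hard stop at about 11 N.

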